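Clear the front of a tip box and flip its lid open

ROBOT

A 6-joint arm with a two-finger parallel gripper is mounted at the origin on a cart in front of the work surface, level with it; the furniture and walls round the work are solid. World frame = base frame: x ahead of the robot, y to its left, z up, the work surface at z = 0. Lengths are in m, angles in rad, forces in N, time in s.
With the tool pointing down it reaches from about 0.3 to 0.825 m from the base axis. Payload 5.4 kg.
Tool frame: the origin (TCP) lies on the centre line of the jaws, within the pads' length; the fingertips stand ctrl.tip_extent ahead of it and the grasp point (between the pads) lies 11 mm behind it (ctrl.tip_extent is the distance from the TCP to the fingertips, in m); z points along the fingers, y is the line along which they close (so a half turn about z gives the same grasp; the last joint's range is limited). The gripper opens to 92 mm and grips with 3 to 60 N. Pads are 20 mm wide; open, the fingers measure 128 mm over their backs; the gripper's body (75 mm by 189 mm) begins 69 mm behind the grasp point.
Start: joints at [-1.348, 0.158, 1.597, -0, 1.386, -0.21], TCP at [0.241, -0.522, 0.223] pointing down, gripper open.
Joint ranges: [-2.91, 2.91], [-0.94, 2.29], [0.18, 2.7], [-1.29, 4.43], [0.17, 2.64], [-3, 3]. Speed limits (rad/s): [2.57, 2.57, 3.14, 3.14, 3.14, 3.14].

INTERFACE

Orientations are given as a unit quaternion [x, y, z, w].
In Python, from station import ctrl, get_image, camera_info gives the robot as it stands.
- The arm moves only by the tool send_rows, never from a script. Its argument "targets" is a list of rows, each a list of 3 entries, a list of its own where there are three numbers: the shift along the tool's x, y, z in units of 1 m (1.0 is 1 m), then the turn, a rotation vector about the tool's x, y, z in units of pi rad (1.0 is pi rad), then the closure, from -1 (fully open) to 1 (shut), so that 0 is half open. In form: [[[tx, ty, tz], [wx, wy, wz], gripper], ...]. A call has exactly 5 rows; each row is the pose to reach, as a shift and turn from the pose commanded when the call began, along the tool's axes at that moment, turning the shorter way round; what a row does not reach only later rows make up. A row lasts 1/8 s, in which the tool goes at most 62.5 mm and 10.7 degrees, less where a joint would pass 70% of its speed; a pose out of reach is approached as far as the arm can. A call with a number of a shift or a turn outside -1 to 1 is refused whole. A call with a gripper value outside its range is refused whole. The fingers move at their own pace and stop on an object; "grip_force" is the grip in N (left out, the last holds). Time passes only in rows, so rows that repeat a pose let the fingers close, or fill a call up. It gives the time, the measured TCP pose, the force, the opening and the grip force at its end, in the units of the state.
- ctrl.observe(): the state, without advancing time (a new reading comes with each control period).
- get_image(name): name is "scene" or "top" or "wrist"; returns (picture, depth): 400x640x3 uint8, red, green, blue; 400x640 float32, m along the optical axis (not along the pixel's ray), 0 where there is no reading.
- camera_info(name): a dict with "fov_y" (degrees; the focal length in pixels is half the picture's height over the tangent of half this angle, whatever the lens; pixels are square), "cx", "cy" (the principal point, pixels), "xyz" and "attitude" of the camera in the world; the wrist camera has in their place "mount" (4x4, takes a point from camera to tool coordinates, whose origin is the TCP and whose axes are the flange's). Camera axes: x right, y down, z forward; pixel columns grow to the right and rows downward; lengths in m; the calibration is good to about 2 mm. A picture is of the moment at which its call begins: read the wrist's pose just before it. camera_info takes no time and is no camera call.
- ctrl.close_job(): hands the job in; it is judged then, once.
The state is a dict: "clock": time; "joint_positions": joint angles; "qvel": joint speeds; "tau": joint torques, N m; "tool_pos": TCP position; "tcp_rot": TCP orientation; "contact_force": force on the tool from outside, world axes, zero at the start; "torque": the same for the moment, N m; "finger_gap": finger opening in m; "gripper_force": force on a finger pad.
Only numpy, scipy, OpenCV 4.12 (cv2) and the standard library are available. Lean on these libraries where they do the work, as an engineer would, in place of code of your own. Each camera call takes 0.05 s, during which the arm holds its last target. There are 200 camera calls.

TASK

A reagent carton has been left right in front of the taller of the two tip boxes. Without gripping or lifting anything, first push the carton sideways along the bench with your fingertips until no part of it is in front of that box, keeping it flat on the bench; then flip the tall box's hinged lid up and back past its balance point so that it rests open by its own weight. Keep the lower tip box shut and leave everything else where it lies.

Things in the scene. Friction and masses are not known exactly. Their poses are not given: they have to be found in the camera images.
- tall_box: the taller of two blue pipette-tip boxes, with a clear pale lid, 121 (x) x 128 (y) x 92 mm high, fixed to the bench. Origin: centre of its underside; x points from its front to its back (hinge), y along its width to the left seen from the front, z up. The front wall of the base is at x = -55 mm and 49 mm high; the lid is a hollow cap from z = 50 to 91 mm, its front at x = -55 mm, and a thumb lip stands out from the lid's lower front edge
- tall_box_lid (a joint): angle of the tall box's lid, rad: 0 shut, growing as the front edge is lifted, stop at 1.66. The lid turns freely (light, under 0.5 N at the lip); the balance point is at about 1.2: it falls shut below about 1.15 and falls open to the stop by itself, in a second or two, above about 1.3. It is hinged on a line parallel to the box's y at x = 58 mm, z = 49 mm of the box
- tall_hinge (a point): middle of the tall lid's hinge line (fixed to the box, at x = 58, y = 0, z = 49 mm in its frame)
- tall_lip (a point): lower front edge of the thumb lip on the tall lid, middle of its width; moves with the lid. The lip is a 44 mm wide (along y), 4 mm thick tongue that stands out 17 mm forward of the front wall; shut, its underside is level at 51 mm above the bench, with free air under it down to the bench: a fingertip goes in below it from the front with the tool leaned back, and lifts
- carton: the white reagent carton with a dark band, 67 (x) x 131 (y) x 55 mm high, about 0.1 to 0.25 kg, loose on the bench with its long side along the front of the tall box, about 10 to 30 mm ahead of the lip. Origin: centre of its underside; x across, y along its length, z up
- carton_corner0 (a point): foot corner of the carton at x = +33.5, y = +65.5 mm of its frame, on the bench
- carton_corner1 (a point): foot corner of the carton at x = +33.5, y = -65.5 mm of its frame, on the bench
- carton_corner2 (a point): foot corner of the carton at x = -33.5, y = +65.5 mm of its frame, on the bench
- carton_corner3 (a point): foot corner of the carton at x = -33.5, y = -65.5 mm of its frame, on the bench
- low_box: the lower tip box, darker blue with an opaque lid, 97 (x) x 124 (y) x 72 mm high, fixed to the bench beside the tall one, to its left or right; origin at the centre of its underside, front to -x. To be left shut
- low_box_lid (a joint): angle of the low box's lid, rad, 0 shut; to be left at 0
- tape: roll of white tape lying flat between the two boxes, 53 mm across, 12 mm high, loose; origin at the centre of its underside. To be left alone
- cassette: flat white test cassette, 50 (x) x 78 (y) x 5 mm, loose, near the front edge to the left; origin at the centre of its underside. To be left alone
- forceps: steel forceps lying near the front edge to the right, 23 (x) x 131 (y) x 9 mm, loose; origin at the centre of its underside. To be left alone
Things that resemble listed ones, but are neither listed nor needed, are in the scene too. Of the things shaped like the carton, the white one is meant.

How it is judged:
On the way, in this order (a step that is already met when the one before it is completed fails the run):
1. the carton has been pushed aside: no part of it is in front of the tall box ((y of each of carton_corner0, carton_corner1, carton_corner2, carton_corner3 in the frame of tall_box above 0.06 m or y of each of carton_corner0, carton_corner1, carton_corner2, carton_corner3 in the frame of tall_box below -0.06 m)), for 0.2 s.
2. the tall box's lid has been flipped past its balance point (value of joint tall_box_lid above 1.35 rad), for 0.1 s.
At the end, for the whole second after the job is handed in: the tall box's lid rests open by itself (over 1.5 rad, at rest); all four foot corners of the carton are to one side of the tall box (more than 60 mm from its middle line, the same side), the carton flat on the bench and at rest; the low box is shut (under 0.05 rad) (value of joint tall_box_lid above 1.5 rad and velocity of joint tall_box_lid below 0.1 rad/s and (y of each of carton_corner0, carton_corner1, carton_corner2, carton_corner3 in the frame of tall_box above 0.06 m or y of each of carton_corner0, carton_corner1, carton_corner2, carton_corner3 in the frame of tall_box below -0.06 m) and height (world z) of carton below 0.005 m and angle between carton's own z axis and vertical below 0.08 rad and linear speed of carton below 0.01 m/s and value of joint low_box_lid below 0.05 rad); the robot touches nothing.
It fails at once if the carton is lifted off the bench (over 12 mm) or tipped (over 0.2 rad) (height (world z) of carton above 0.012 m or angle between carton's own z axis and vertical above 0.2 rad).
It fails at once if the low box is opened (over 0.15 rad) (value of joint low_box_lid above 0.15 rad).
It fails at once if the tape, cassette or forceps is moved more than 30 mm (distance of any of tape, cassette, forceps from where it was at the start of the episode above 0.03 m).
It also fails if it takes over 58 s, if anything falls off the work surface, if the arm or the gripper's body presses on something with over 40 N, if the wrist force passes 120 N, or if a joint passes its speed limit or range.

## Working session

There is one attempt and no reset: what is moved stays moved. The work goes in short steps, Python scripts to look and compute and a tool call to move; the robot and the scene stay as the last step left them, time stands still between calls to the robot, and variables do not carry over. Pictures are saved under pics/ and viewed, at most 10 in all, crops included, and the job is handed in when it is done.

Besides the shell and the picture viewer there is one more tool, called after "Emit:" as a command line: name --argument value ..., lists and objects as JSON in quotes. send_rows: Moves the arm, as the interface text tells. Shifts and turns lie within -1 to 1; 1 stands for 1 m of shift or pi rad of turn. Its arguments: {"type":"object","properties":{"targets":{"type":"array","items":{"type":"array"}},"grip_force":{"type":"number"}},"required":["targets"]}

```bash
mkdir -p pics; ls
cat > h.py <<'E'
import numpy as np,cv2
from station import ctrl,get_image,camera_info
from scipy.spatial.transform import Rotation as R
E
python3 - <<'E'
from h import *
print(ctrl.observe(),ctrl.tip_extent)
for n in("scene","top"):
    i=camera_info(n);print(i)
    p,d=get_image(n);cv2.imwrite(f"pics/{n}0.png",p[...,::-1]);np.save(f"{n}0.npy",d);np.save(f"{n}0rgb.npy",p)
E
```

```text
pics
{'clock': 0.0, 'joint_positions': array([-1.34809959e+00,  1.59061451e-01,  1.59822742e+00,  1.41840128e-05,
        1.38625380e+00, -2.10103938e-01]), 'qvel': array([-1.52692728e-05, -2.77597178e-03,  1.13727793e-03, -1.04137619e-03,
        2.14636955e-04,  8.92187617e-04]), 'tau': array([-1.11988079e-04, -3.85580456e+01, -3.22106552e+01,  7.00233760e-02,
        3.79199989e-02, -1.59983861e-04]), 'tool_pos': array([ 0.24100419, -0.521362  ,  0.22161439]), 'tcp_rot': array([ 9.76676495e-01,  2.14713934e-01,  8.31177738e-07, -9.75032730e-04]), 'contact_force': array([-0.09625466, -0.43094953, -1.21865877]), 'torque': array([-0.00998545,  0.00612955, -0.01052501]), 'gripper_force': 0.0, 'finger_gap': 0.09182480160960241} 0.008
{'fov_y': 46.81506063260411, 'cx': 322.2071413043712, 'cy': 201.5862406564819, 'xyz': array([0.04402471, 0.80533828, 0.65026834]), 'attitude': array([-0.22330126,  0.83635999, -0.48520307,  0.12335515])}
{'fov_y': 52.97402357735362, 'cx': 320.2442054485914, 'cy': 205.5905727620532, 'xyz': array([ 0.43872576, -0.07080567,  1.33099266]), 'attitude': array([-0.69966653,  0.71403802, -0.01155412,  0.02197612])}
```

View pics/top0.png

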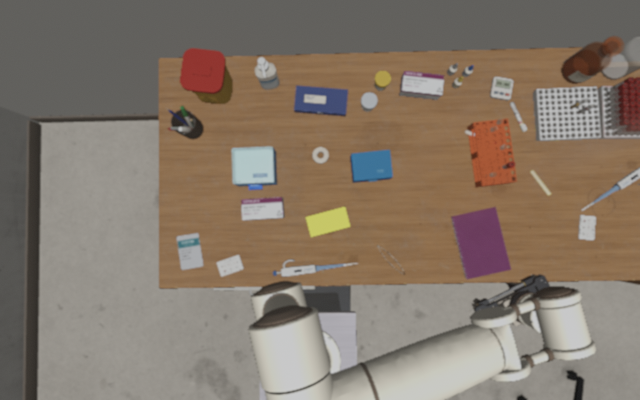

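View pics/scene0.png

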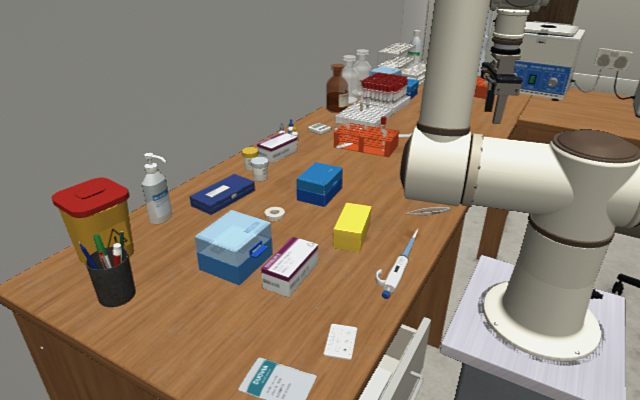

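The top view shows the tall box with its clear lid at (253,166) and its lip at (255,187). Three things could be taken for the carton: the white one with the dark band at (262,209), the yellow one at (328,222) and a second white one at (422,85). I choose (262,209), because it is white and stands directly in front of the lip. The low box is at (372,166), the tape at (320,155), the cassette at (230,266), the forceps at (391,260) and a pipette at (310,269).

```bash
cat >> h.py <<'E'
def cloud(n,d,pose=None):
    i=camera_info(n);f=200/np.tan(np.radians(i["fov_y"]/2))
    v,u=np.mgrid[:400,:640];P=np.stack([(u-i["cx"])/f*d,(v-i["cy"])/f*d,d],-1)
    if pose is None: return P@R.from_quat(i["attitude"]).as_matrix().T+i["xyz"]
    M=i["mount"];P=P@M[:3,:3].T+M[:3,3];return P@R.from_quat(pose[1]).as_matrix().T+pose[0]
def rect(P,m):
    q=P[m][:,:2].astype(np.float32);q=q[np.all(np.abs(q-np.median(q,0))<.15,1)];c,s,a=cv2.minAreaRect(q);return np.round(c,4),np.round(s,4),a
E
python3 - <<'E'
from h import *
d=np.load("top0.npy");p=np.load("top0rgb.npy");P=cloud("top",d)
def box(n,u0,v0,u1,v1,z0,z1):
    m=np.zeros(d.shape,bool);m[v0:v1,u0:u1]=1;m&=(P[...,2]>z0)&(P[...,2]<z1)&(d>0)
    print(n,rect(P,m),np.median(P[m][:,2]),m.sum())
box("carton",235,195,290,228,.045,.065)
box("tall",225,140,282,190,.08,.1)
box("lip",245,182,268,194,.04,.07)
box("low",345,145,400,190,.06,.08)
box("yellow",300,200,356,240,.03,.07)
box("tape",308,143,334,168,.006,.02)
box("cass",214,254,246,278,.002,.02)
print("bench z",P[230,300],"pipette",P[270,300],P[272,275],"wallet",P[250,190], P[166,253],P[187,255])
c=p[130:285,170:370,::-1];cv2.imwrite("pics/crop.png",cv2.resize(c,None,fx=4,fy=4)[:600])
E
```

```text
carton (array([0.4958, 0.1339]), array([0.0663, 0.1303]), 2.242898464202881) 0.05488464725004105 847
tall (array([0.6303, 0.1557]), array([0.1122, 0.1285]), 0.9883632659912109) 0.09139545941020766 1470
lip (array([0.5658, 0.152 ]), array([0.0188, 0.0714]), 0.6731215715408325) 0.05629624374766007 96
low (array([ 0.625 , -0.2181]), array([0.089 , 0.1237]), 4.440946578979492) 0.0717287099989774 1089
yellow (array([ 0.4489, -0.0754]), array([0.0666, 0.1297]), 13.78170108795166) 0.05485193261249455 847
tape (array([ 0.6737, -0.0541]), array([0.0557, 0.059 ]), 80.84422302246094) 0.012197516033190858 169
cass (array([0.3103, 0.2514]), array([0.1037, 0.0757]), 88.95743560791016) 0.004542160751180413 405
bench z [0.42259274 0.01655038 0.00487373] pipette [0.29392137 0.01733263 0.0274256 ] [0.28839211 0.09896545 0.02233777] wallet [0.36416808 0.37935877 0.01186879] [0.62610286 0.15456415 0.08742882] [0.56325023 0.15475145 0.05551445]
```

View pics/crop.png

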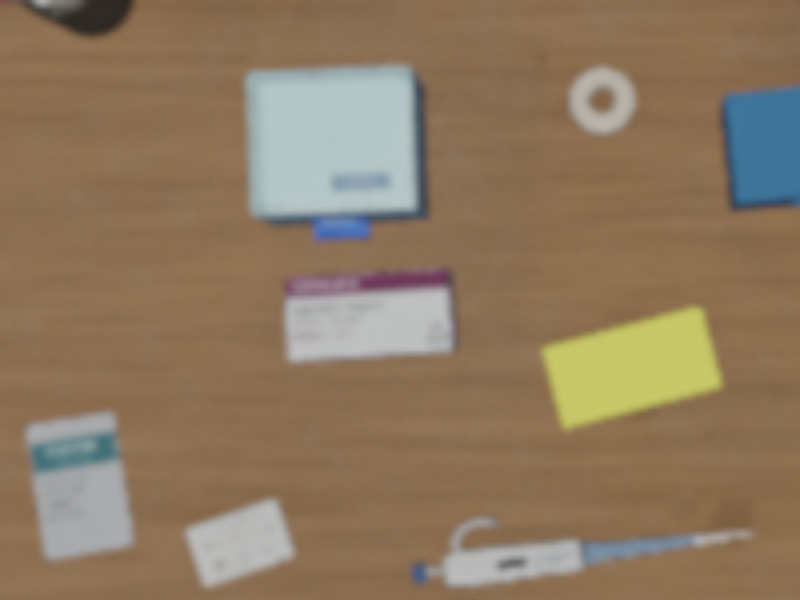

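The crop confirms it: a white carton with a dark maroon band, and the lip just beyond it. I will push it left (+y), since the yellow carton blocks the right side. Two fingertips will bear on its right end face.

```bash
cat >> h.py <<'E'
def go(pos,q):
    o=ctrl.observe();r=R.from_quat(o["tcp_rot"]);t=q if isinstance(q,R) else R.from_quat(q)
    print("at",o["clock"],o["tool_pos"].round(4),"shift",r.inv().apply(np.array(pos)-o["tool_pos"]).round(4),"turn",((r.inv()*t).as_rotvec()/np.pi).round(4))
def tool(xyaw,lean): # tool x at world yaw (deg) with tool down, then leaned so z points forward
    return R.from_euler("y",-lean,degrees=True)*R.from_euler("z",xyaw,degrees=True)*R.from_euler("x",180,degrees=True)
E
python3 -c "
from h import *
go([.498,.035,.2],tool(92,0))
print(tool(0,60).apply([0,0,1]))"
```

```text
at 0.1 [ 0.241  -0.5215  0.2218] shift [ 0.4667 -0.3973  0.0225] turn [-0.0004 -0.0004 -0.3734]
[ 8.66025404e-01 -1.22464680e-16 -5.00000000e-01]
```

Emit:
send_rows --targets '[[[0.467, -0.397, 0.022], [0, 0, -0.373], 0.35], [[0.467, -0.397, 0.022], [0, 0, -0.373], 0.35], [[0.467, -0.397, 0.022], [0, 0, -0.373], 0.35], [[0.467, -0.397, 0.022], [0, 0, -0.373], 0.35], [[0.467, -0.397, 0.022], [0, 0, -0.373], 0.35]]'

```text
clock: 0.72
tool_pos: [0.3726, -0.2365, 0.2111]
tcp_rot: [0.773, 0.635, 0.0, -0.0]
contact_force: [0.6, -0.4, 0.4]
finger_gap: 0.0441
gripper_force: 0.0
```

```bash
python3 -c "
from h import *
go([.498,.035,.2],tool(92,0))"
```

```text
at 0.725 [ 0.3726 -0.2365  0.2111] shift [0.2906 0.0704 0.0111] turn [ 0.     -0.0001 -0.0731]
```

Emit:
send_rows --targets '[[[0.28, 0.07, 0.011], [0, 0, -0.073], 0.35], [[0.28, 0.07, 0.011], [0, 0, -0.073], 0.35], [[0.28, 0.07, 0.011], [0, 0, -0.073], 0.35], [[0.28, 0.07, 0.011], [0, 0, -0.073], 0.35], [[0.28, 0.07, 0.011], [0, 0, -0.073], 0.35]]'

```text
clock: 1.35
tool_pos: [0.4969, 0.0246, 0.1999]
tcp_rot: [0.696, 0.718, -0.0, -0.0]
contact_force: [-0.0, 0.5, 0.2]
finger_gap: 0.03
gripper_force: 0.0
```

```bash
python3 -c "
from h import *
go([.498,.038,.035],tool(92,0))"
```

```text
at 1.35 [0.4969 0.0246 0.1999] shift [0.0133 0.0016 0.1649] turn [-0.0002 -0.0001 -0.0012]
```

Emit:
send_rows --targets '[[[0.01, 0.001, 0.05], [0, 0, 0], 0.35], [[0.01, 0.001, 0.1], [0, 0, 0], 0.35], [[0.01, 0.001, 0.14], [0, 0, 0], 0.35], [[0.01, 0.001, 0.165], [0, 0, 0], 0.35], [[0.01, 0.001, 0.165], [0, 0, 0], 0.35]]'

```text
clock: 1.98
tool_pos: [0.495, 0.0323, 0.0332]
tcp_rot: [0.697, 0.717, -0.002, -0.002]
contact_force: [0.1, -0.4, -0.3]
finger_gap: 0.0296
gripper_force: 0.0
```

Run:
```python
from h import *
p,d=get_image("top");cv2.imwrite("pics/t1.png",cv2.resize(p[130:280,200:400,::-1],None,fx=4,fy=4))
go([.49,.23,.035],tool(92,0))
```

```text
at 2.025 [0.4966 0.0321 0.0349] shift [ 0.198  -0.0009 -0.    ] turn [-0.0006 -0.0001 -0.0019]
```

View pics/t1.png

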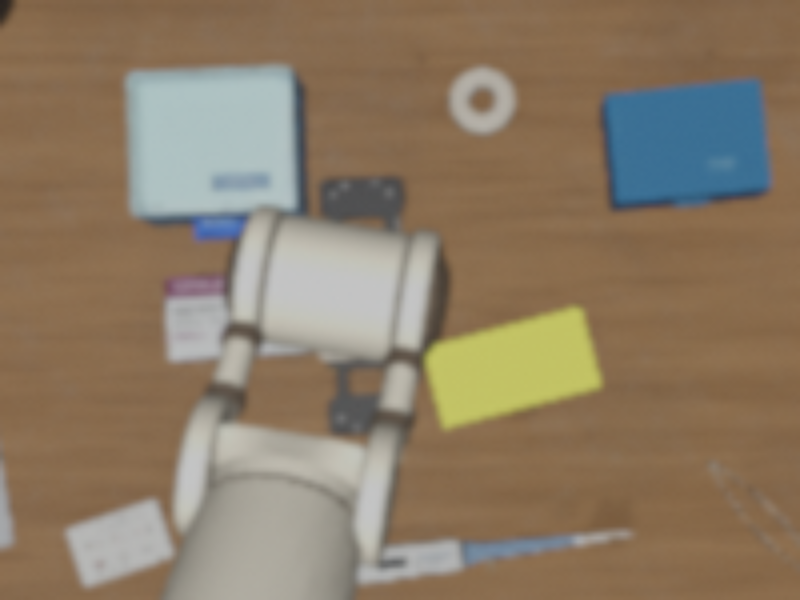

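The fingers are just right of the carton's end, at crop (350,300), clear of the yellow carton. Pushing left.

Emit:
send_rows --targets '[[[0.015, 0, 0], [0, 0, 0], 0.35], [[0.03, 0, 0], [0, 0, 0], 0.35], [[0.045, 0, 0], [0, 0, 0], 0.35], [[0.062, 0, 0], [0, 0, 0], 0.35], [[0.08, 0, 0], [0, 0, 0], 0.35]]'

```text
clock: 2.65
tool_pos: [0.4951, 0.1132, 0.0356]
tcp_rot: [0.697, 0.717, 0.0, 0.0]
contact_force: [0.6, -1.9, 1.6]
finger_gap: 0.03
gripper_force: 0.8
```

Emit:
send_rows --targets '[[[0.02, 0, 0], [0, 0, 0], 0.35], [[0.04, 0, 0], [0, 0, 0], 0.35], [[0.06, 0, 0], [0, 0, 0], 0.35], [[0.08, 0, 0], [0, 0, 0], 0.35], [[0.1, 0, 0], [0, 0, 0], 0.35]]'

```text
clock: 3.28
tool_pos: [0.4918, 0.2133, 0.0353]
tcp_rot: [0.697, 0.717, -0.0, -0.0]
contact_force: [-0.0, -1.1, 0.6]
finger_gap: 0.0299
gripper_force: 0.8
```

Run:
```python
from h import *
go([.487,.232,.035],tool(92,0))
p,d=get_image("scene");P=cloud("scene",d)
m=(P[...,2]>.05)&(P[...,2]<.062)&(P[...,0]>.42)&(P[...,0]<.55)&(P[...,1]>.18)&(P[...,1]<.42)&(d>0)
print(rect(P,m),m.sum());cv2.imwrite("pics/s1.png",p[...,::-1])
```

```text
at 3.275 [0.4918 0.2133 0.0353] shift [ 0.0189 -0.0042  0.0003] turn [-0.0001  0.0001 -0.0018]
(array([0.4894, 0.2805]), array([0.0683, 0.1526]), 2.2415027618408203) 1826
```

View pics/s1.png

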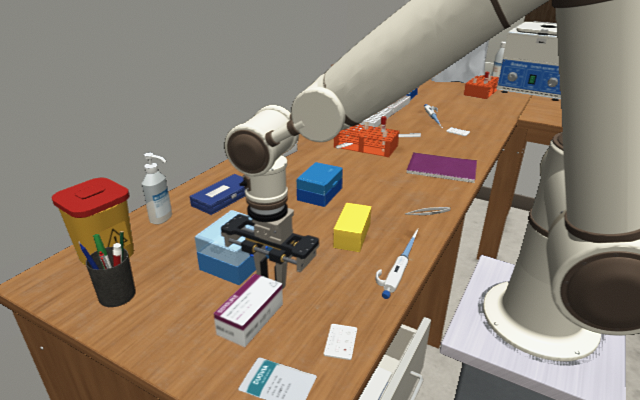

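The carton is flat at (250,308), straight and against the fingers, with its near face at about y=0.226. I need a little more margin.

Emit:
send_rows --targets '[[[0.008, 0, 0], [0, 0, 0], 0.35], [[0.018, 0, 0], [0, 0, 0], 0.35], [[0.018, 0, 0], [0, 0, 0], 0.35], [[-0.02, 0, 0], [0, 0, 0], 0.35], [[-0.04, 0, 0], [0, 0, 0], 0.35]]'

```text
clock: 3.95
tool_pos: [0.4933, 0.1706, 0.0354]
tcp_rot: [0.697, 0.717, -0.0, -0.0]
contact_force: [-0.1, -0.1, -0.2]
finger_gap: 0.03
gripper_force: 0.0
```

Run:
```python
from h import *
go([.4,.155,.2],tool(0,0)); go([.4,.155,.2],tool(180,0))
print(ctrl.observe()["joint_positions"])
```

```text
at 3.95 [0.4933 0.1706 0.0354] shift [-0.013  -0.0937 -0.1646] turn [-0.000e+00  1.000e-04  5.089e-01]
at 3.95 [0.4933 0.1706 0.0354] shift [-0.013  -0.0937 -0.1646] turn [-1.000e-04 -0.000e+00 -4.911e-01]
[ 1.01186156e-01  2.56600402e-01  1.88749819e+00 -1.07699215e-04
  9.97617980e-01  7.31827841e-02]
```

The carton is clear. Next I raise the arm, close the fingers and re-orient: tool pointing forward, left and down, with the closing axis level.

```bash
cat >> h.py <<'E'
def lean(A,dip):
    A,dip=np.radians([A,dip]);z=np.array([np.cos(dip)*np.cos(A),np.cos(dip)*np.sin(A),-np.sin(dip)]);y=np.array([np.sin(A),-np.cos(A),0])
    return R.from_matrix(np.stack([np.cross(y,z),y,z],1))
E
python3 - <<'E'
from h import *
go([.43,.08,.22],lean(25,30))
E
```

```text
at 3.95 [0.4933 0.1706 0.0354] shift [-0.0888 -0.0659 -0.1846] turn [-0.1929  0.2936  0.3341]
```

Emit:
send_rows --targets '[[[0, 0, -0.05], [0, 0, 0], 1], [[0, 0, -0.11], [0, 0, 0], 1], [[-0.03, -0.03, -0.16], [0, 0, 0], 1], [[-0.08, -0.06, -0.185], [0, 0, 0], 1], [[-0.08, -0.06, -0.185], [0, 0, 0], 1]]'

```text
clock: 4.58
tool_pos: [0.4361, 0.0881, 0.223]
tcp_rot: [0.698, 0.716, 0.002, 0.002]
contact_force: [0.2, 0.4, -0.1]
finger_gap: 0.0005
gripper_force: 0.0
```

Run:
```python
from h import *
go([.43,.08,.22],lean(25,30))
```

```text
at 4.575 [0.4361 0.0881 0.223 ] shift [-0.0079 -0.0063  0.003 ] turn [-0.1908  0.2931  0.3341]
```

Emit:
send_rows --targets '[[[0, 0, 0], [-0.19, 0.293, 0.334], 1], [[0, 0, 0], [-0.19, 0.293, 0.334], 1], [[0, 0, 0], [-0.19, 0.293, 0.334], 1], [[0, 0, 0], [-0.19, 0.293, 0.334], 1], [[0, 0, 0], [-0.19, 0.293, 0.334], 1]]'

```text
clock: 5.2
tool_pos: [0.4359, 0.0903, 0.2201]
tcp_rot: [0.846, 0.42, 0.32, -0.074]
contact_force: [-0.8, 1.5, 0.5]
finger_gap: 0.0002
gripper_force: 0.0
```

Run:
```python
from h import *
go([.43,.08,.22],lean(25,30));print(ctrl.observe()["joint_positions"].round(3))
```

```text
at 5.2 [0.4359 0.0903 0.2201] shift [-0.0095  0.0021 -0.0068] turn [-0.0746  0.1124  0.1258]
[-0.547 -0.684  2.416  0.669  1.236 -0.068]
```

Emit:
send_rows --targets '[[[0, 0, 0.01], [-0.075, 0.112, 0.126], 1], [[0, 0, 0.02], [-0.075, 0.112, 0.126], 1], [[0, 0, 0.03], [-0.075, 0.112, 0.126], 1], [[0, 0, 0.04], [-0.075, 0.112, 0.126], 1], [[0, 0, 0.04], [-0.075, 0.112, 0.126], 1]]'

```text
clock: 5.82
tool_pos: [0.465, 0.1065, 0.2174]
tcp_rot: [0.852, 0.194, 0.474, -0.107]
contact_force: [-0.7, 0.1, 0.3]
finger_gap: 0.0005
gripper_force: 0.0
```

Run:
```python
from h import *
go([.47,.10,.15],lean(25,30));print(ctrl.observe()["joint_positions"].round(3))
```

```text
at 5.825 [0.465  0.1065 0.2174] shift [-0.0563  0.0079  0.037 ] turn [-0.0026  0.0103  0.0022]
[-0.602 -0.942  2.697  1.03   1.031  0.12 ]
```

Run:
```python
from h import *
go([.51,.125,.13],lean(25,30));go([.51,.125,.035],lean(25,30))
```

```text
at 5.825 [0.465  0.1065 0.2174] shift [-0.0485  0.0026  0.0874] turn [-0.0026  0.0103  0.0022]
at 5.825 [0.465  0.1065 0.2174] shift [-0.1292  0.0025  0.1375] turn [-0.0026  0.0103  0.0022]
```

Emit:
send_rows --targets '[[[-0.01, 0, 0.03], [0, 0.01, 0], 1], [[-0.03, 0.002, 0.06], [0, 0.01, 0], 1], [[-0.049, 0.002, 0.087], [0, 0.01, 0], 1], [[-0.049, 0.002, 0.087], [0, 0.01, 0], 1], [[-0.049, 0.002, 0.087], [0, 0.01, 0], 1]]'

```text
clock: 6.45
tool_pos: [0.5104, 0.1243, 0.1324]
tcp_rot: [0.844, 0.192, 0.489, -0.109]
contact_force: [0.0, 0.6, 0.2]
finger_gap: 0.0005
gripper_force: 0.0
```

Run:
```python
from h import *
go([.51,.125,.035],lean(25,30));print(ctrl.observe()["joint_positions"].round(3))
```

```text
at 6.45 [0.5104 0.1243 0.1324] shift [-0.0845 -0.0011  0.0484] turn [-0.0018 -0.0009  0.0022]
[-0.442 -0.34   2.616  1.537  0.737 -0.505]
```

Emit:
send_rows --targets '[[[-0.02, 0, 0.012], [0, 0, 0], 1], [[-0.04, 0, 0.024], [0, 0, 0], 1], [[-0.06, 0, 0.036], [0, 0, 0], 1], [[-0.0845, -0.001, 0.0485], [0, 0, 0], 1], [[-0.0845, -0.001, 0.0485], [0, 0, 0], 1]]'

```text
clock: 7.08
tool_pos: [0.5101, 0.1245, 0.0346]
tcp_rot: [0.844, 0.191, 0.489, -0.109]
contact_force: [0.1, -0.2, 0.6]
finger_gap: 0.0005
gripper_force: 0.0
```

Run:
```python
from h import *
go([.551,.145,.035],lean(25,30));print(ctrl.observe()["joint_positions"].round(3))
o=ctrl.observe()
p,d=get_image("wrist");P=cloud("wrist",d,(o["tool_pos"],o["tcp_rot"]))
cv2.imwrite("pics/w1.png",p[...,::-1]);np.save("w1.npy",P)
hsv=cv2.cvtColor(p,cv2.COLOR_RGB2HSV)
m=(d>0)&(P[...,2]>.045)&(P[...,2]<.06)&(P[...,0]>.54)&(P[...,0]<.576)&(P[...,1]>.09)&(P[...,1]<.22)
print("lip",m.sum(),P[m].min(0) if m.any() else 0,P[m].max(0) if m.any() else 0)
p,d=get_image("scene");P=cloud("scene",d)
m=(d>0)&(P[...,2]>.03)&(P[...,2]<.062)&(P[...,0]>.42)&(P[...,0]<.54)&(P[...,1]>.2)&(P[...,1]<.45)
print("carton",rect(P,m&(P[...,2]>.05)))
```

```text
at 7.075 [0.5101 0.1245 0.0346] shift [ 0.0231 -0.001   0.0395] turn [-0.0016 -0.0008  0.0016]
[-0.441  0.142  2.554  1.969  0.814 -1.097]
lip 1957 [0.55621353 0.09220689 0.04508157] [0.57599955 0.21894366 0.05999353]
carton (array([0.4894, 0.3087]), array([0.0685, 0.1333]), 1.7014862298965454)
```

View pics/w1.png

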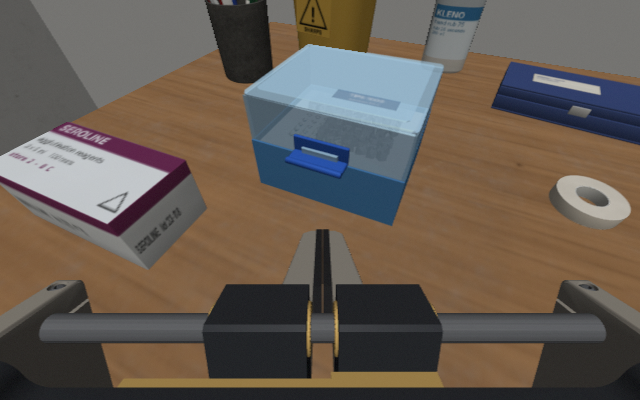

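The wrist view shows the lip at (317,160), straight ahead of the closed fingertips at (322,232). The carton is off to the left at (100,190). The lip's front edge measures x=0.556, as expected.

Emit:
send_rows --targets '[[[0.006, 0, 0.01], [0, 0, 0], 1], [[0.012, 0, 0.02], [0, 0, 0], 1], [[0.018, 0, 0.03], [0, 0, 0], 1], [[0.023, -0.001, 0.0395], [0, 0, 0], 1], [[0.023, -0.001, 0.0395], [0, 0, 0], 1]]'

```text
clock: 7.8
tool_pos: [0.5512, 0.146, 0.034]
tcp_rot: [0.844, 0.191, 0.489, -0.11]
contact_force: [-0.9, -0.2, -0.7]
finger_gap: 0.0005
gripper_force: 0.0
```

Run:
```python
from h import *
o=ctrl.observe();print(o["joint_positions"].round(3))
r=R.from_quat(o["tcp_rot"]);p=o["tool_pos"]
edge=p+r.apply([.010,0,.008]);print("edge",edge)
H=np.array([.687,0,.049])
# lip contact arc: move edge around hinge
e0=edge.copy();e0[2]=.049;rad=np.array([e0[0]-H[0],e0[2]-H[2]])
for a in np.arange(0,1.5,.1):
    c,s=np.cos(a),np.sin(a); t=np.array([H[0]+rad[0]*c, edge[1], H[2]-rad[0]*s])
    print(a.round(2),r.inv().apply(t-edge).round(3))
```

```text
[-0.306  0.227  2.438  2.087  0.747 -1.096]
edge [0.56193784 0.15114993 0.03865186]
0.0 [ 0.009  0.    -0.005]
0.1 [ 0.02   0.    -0.011]
0.2 [ 0.032  0.001 -0.016]
0.3 [ 0.044  0.003 -0.019]
0.4 [ 0.056  0.004 -0.022]
0.5 [ 0.068  0.007 -0.023]
0.6 [ 0.08   0.01  -0.023]
0.7 [ 0.092  0.013 -0.022]
0.8 [ 0.104  0.017 -0.02 ]
0.9 [ 0.115  0.021 -0.017]
1.0 [ 0.126  0.025 -0.013]
1.1 [ 0.136  0.03  -0.007]
1.2 [ 0.146  0.035 -0.001]
1.3 [0.155 0.04  0.007]
1.4 [0.162 0.045 0.015]
```

Emit:
send_rows --targets '[[[0.009, 0, -0.005], [0, 0, 0], 1], [[0.02, 0, -0.011], [0, 0, 0], 1], [[0.032, 0.001, -0.016], [0, 0, 0], 1], [[0.044, 0.003, -0.019], [0, 0, 0], 1], [[0.056, 0.004, -0.022], [0, 0, 0], 1]]'

```text
clock: 8.43
tool_pos: [0.5598, 0.1456, 0.0932]
tcp_rot: [0.845, 0.191, 0.488, -0.109]
contact_force: [0.2, -0.4, 0.7]
finger_gap: 0.0005
gripper_force: 0.1
```

Run:
```python
from h import *
o=ctrl.observe();print(o["joint_positions"].round(3))
p,d=get_image("wrist");cv2.imwrite("pics/w2.png",p[...,::-1])
```

```text
[-0.297  0.006  2.456  1.875  0.659 -0.807]
```

View pics/w2.png

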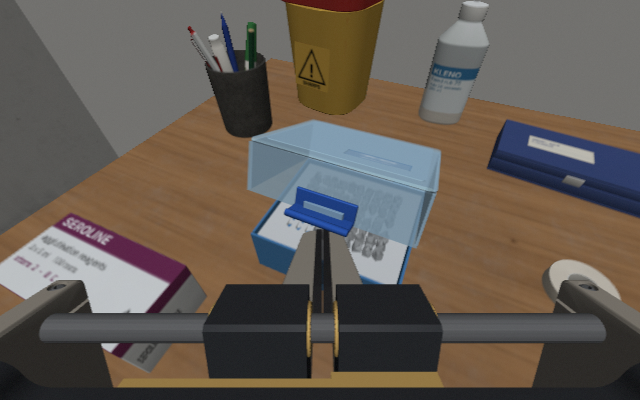

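The lid is rising with the lip at (320,215) on the fingertips. I continue along the arc. These shifts start from a=0.4.

Emit:
send_rows --targets '[[[0.012, 0.003, -0.001], [0, 0, 0], 1], [[0.024, 0.006, -0.001], [0, 0, 0], 1], [[0.036, 0.009, 0], [0, 0, 0], 1], [[0.048, 0.013, 0.002], [0, 0, 0], 1], [[0.059, 0.017, 0.005], [0, 0, 0], 1]]'

```text
clock: 9.1
tool_pos: [0.5977, 0.1449, 0.1415]
tcp_rot: [0.845, 0.191, 0.488, -0.109]
contact_force: [0.2, 0.8, -0.2]
finger_gap: 0.0005
gripper_force: 0.1
```

Run:
```python
from h import *
o=ctrl.observe();print(o["joint_positions"].round(3))
p,d=get_image("wrist");cv2.imwrite("pics/w3.png",p[...,::-1])
```

```text
[-0.266 -0.051  2.36   1.7    0.605 -0.563]
```

View pics/w3.png

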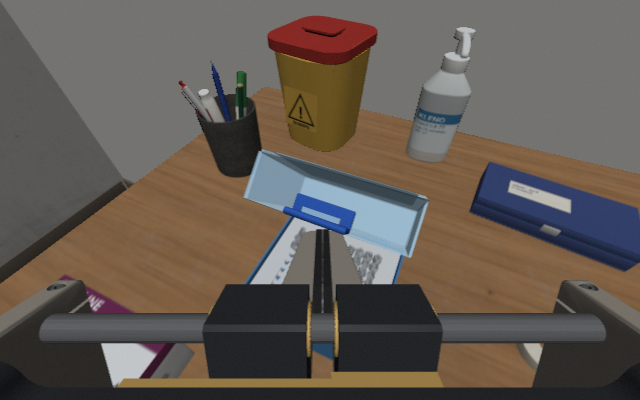

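The lid is at about 0.9 rad, still on the fingertip at (322,232). Continuing past the balance point.

Emit:
send_rows --targets '[[[0.011, 0.004, 0.004], [0, 0, 0], 1], [[0.021, 0.009, 0.01], [0, 0, 0], 1], [[0.031, 0.014, 0.017], [0, 0, 0], 1], [[0.04, 0.019, 0.025], [0, 0, 0], 1], [[0.048, 0.024, 0.034], [0, 0, 0], 1]]'

```text
clock: 9.78
tool_pos: [0.6576, 0.1461, 0.167]
tcp_rot: [0.844, 0.191, 0.489, -0.109]
contact_force: [-0.1, -0.5, 0.8]
finger_gap: 0.0003
gripper_force: 0.0
```

Run:
```python
from h import *
o=ctrl.observe();print(o["joint_positions"].round(3))
p,d=get_image("wrist");cv2.imwrite("pics/w4.png",p[...,::-1])
r=R.from_quat(o["tcp_rot"]);print(r.inv().apply([.02,.0,.0]),r.inv().apply([-.1,-.03,.08]))
```

```text
[-0.223  0.045  2.195  1.632  0.566 -0.447]
[0.00899316 0.00857856 0.01566944] [ 0.01791426 -0.01562657 -0.1293634 ]
```

View pics/w4.png

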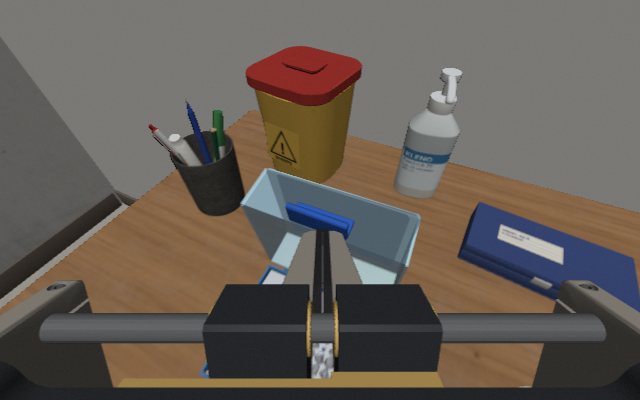

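The lid is near 1.35–1.4 rad and almost upright. I will give it one small extra forward push, hold, then back off upward.

Emit:
send_rows --targets '[[[0.005, 0.004, 0.008], [0, 0, 0], 1], [[0.009, 0.0085, 0.016], [0, 0, 0], 1], [[0.009, 0.0085, 0.016], [0, 0, 0], 1], [[0.012, 0, -0.02], [0, 0, 0], 1], [[0.018, -0.015, -0.06], [0, 0, 0], 1]]'

```text
clock: 10.45
tool_pos: [0.6102, 0.1411, 0.2115]
tcp_rot: [0.845, 0.19, 0.488, -0.11]
contact_force: [0.1, 0.1, 0.8]
finger_gap: 0.0005
gripper_force: 0.0
```

Emit:
send_rows --targets '[[[0.005, 0, -0.04], [0, 0, 0], 1], [[0.01, 0, -0.07], [0, 0, 0], 1], [[0.01, 0, -0.07], [0, 0, 0], 1], [[0.01, 0, -0.07], [0, 0, 0], 1], [[0.01, 0, -0.07], [0, 0, 0], 1]]'

```text
clock: 11.08
tool_pos: [0.5608, 0.118, 0.2544]
tcp_rot: [0.845, 0.191, 0.488, -0.11]
contact_force: [-0.3, 0.1, -0.4]
finger_gap: 0.0005
gripper_force: 0.0
```

Emit:
send_rows --targets '[[[0, 0, 0], [0, 0, 0], 1], [[0, 0, 0], [0, 0, 0], 1], [[0, 0, 0], [0, 0, 0], 1], [[0, 0, 0], [0, 0, 0], 1], [[0, 0, 0], [0, 0, 0], 1]]'

```text
clock: 11.7
tool_pos: [0.5609, 0.1174, 0.2559]
tcp_rot: [0.844, 0.191, 0.489, -0.109]
contact_force: [-0.2, -0.6, -0.6]
finger_gap: 0.0006
gripper_force: 0.0
```

Emit:
send_rows --targets '[[[0, 0, 0], [0, 0, 0], 1], [[0, 0, 0], [0, 0, 0], 1], [[0, 0, 0], [0, 0, 0], 1], [[0, 0, 0], [0, 0, 0], 1], [[0, 0, 0], [0, 0, 0], 1]]'

```text
clock: 12.32
tool_pos: [0.5609, 0.1174, 0.2559]
tcp_rot: [0.844, 0.191, 0.489, -0.109]
contact_force: [0.1, 0.1, 0.7]
finger_gap: 0.0003
gripper_force: 0.0
```

Run:
```python
from h import *
p,d=get_image("scene");P=cloud("scene",d);cv2.imwrite("pics/s2.png",p[...,::-1])
m=(d>0)&(P[...,2]>.05)&(P[...,2]<.062)&(P[...,0]>.42)&(P[...,0]<.54)&(P[...,1]>.2)&(P[...,1]<.45)
print("carton",rect(P,m))
```

```text
carton (array([0.4896, 0.3087]), array([0.0682, 0.1323]), 1.523048996925354)
```

View pics/s2.png

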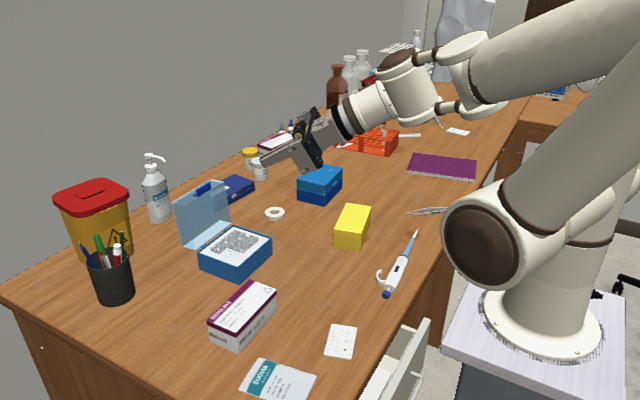

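The lid stands open at (205,210), the carton is flat at (243,313) well to the left, and the low box is shut at (320,183). I will let things settle a moment longer, then hand in.

Emit:
send_rows --targets '[[[0, 0, 0], [0, 0, 0], 1], [[0, 0, 0], [0, 0, 0], 1], [[0, 0, 0], [0, 0, 0], 1], [[0, 0, 0], [0, 0, 0], 1], [[0, 0, 0], [0, 0, 0], 1]]'

```text
clock: 13.0
tool_pos: [0.5609, 0.1174, 0.2559]
tcp_rot: [0.844, 0.191, 0.489, -0.109]
contact_force: [0.4, -0.7, -1.2]
finger_gap: 0.0006
gripper_force: 0.0
```

Emit:
send_rows --targets '[[[0, 0, 0], [0, 0, 0], 1], [[0, 0, 0], [0, 0, 0], 1], [[0, 0, 0], [0, 0, 0], 1], [[0, 0, 0], [0, 0, 0], 1], [[0, 0, 0], [0, 0, 0], 1]]'

```text
clock: 13.62
tool_pos: [0.5609, 0.1174, 0.2558]
tcp_rot: [0.844, 0.191, 0.489, -0.109]
contact_force: [-0.1, 0.4, -0.7]
finger_gap: 0.0003
gripper_force: 0.0
```

```bash
python3 -c "
from h import *
print(ctrl.close_job())"
```

```text
the job is handed in; nothing more can be done
None
```

The job is handed in at about 13.6 s (no verdict was returned): the carton was pushed flat to the left, clear of the tall box, whose lid now rests open by itself, and in the last picture the low box was shut and everything else looked unmoved.

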